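# Put the goldsmith's emery paddle and brass pattern plate away

## Robot

A 6-joint arm with a two-finger parallel gripper is mounted at the origin on the work surface. World frame = base frame: x ahead of the robot, y to its left, z up, the work surface at z = 0. Lengths are in mm, angles in rad, forces in N, time in s.
With the tool pointing down it reaches from about 275 to 1000 mm from the base axis. Payload 8.4 kg.
Tool frame: the origin (TCP) lies at the very end of the fingers, on their centre line; the grasp point (between the pads) lies 19 mm behind it (r.tcp_to_grasp is the distance from the TCP to the grasp point, in mm); z points along the fingers, y is the line along which they close (so a half turn about z gives the same grasp; the last joint's range is limited). The gripper opens to 85 mm and grips with 20 to 120 N. Pads are 22 mm wide; open, the fingers measure 114 mm over their backs; the gripper's body (76 mm by 85 mm) begins 54 mm behind the grasp point. The pads swing forward as they close: fully open they stand 13 mm farther back than shut.
Start: joints at [-0.002, 0.353, 1.633, -0, 1.155, -0.002], TCP at [625.002, -0, 231.281] pointing down, gripper open.
Joint ranges: [-2.63, 2.63], [-0.92, 2.1], [0.06, 2.66], [-1.3, 4.44], [0, 2.69], [-3.02, 3.02]. Speed limits (rad/s): [2.22, 2.22, 2.79, 3.14, 3.14, 3.14].

## Interface

Orientations are given as [roll, pitch, yaw] about the fixed x, y, z axes, in that order (R = Rz(yaw) Ry(pitch) Rx(roll)).
In Python, from rig import r gives the robot as it stands. The module is installed in compiled form; this text tells all that it offers.
- The arm moves only by the tool play_rows, never from a script. Its argument "rows" is a list of rows, each an object with "dp": the shift along the tool's x, y, z in units of 40 mm (1.0 is 40 mm), a list of three; "turn": the turn, a rotation vector about the tool's x, y, z in units of 6 degrees (1.0 is 6 degrees), a list of three; "fingers": the closure, from 0 (fully open) to 1 (shut). In form: [{"dp": [tx, ty, tz], "turn": [wx, wy, wz], "fingers": fingers}, ...]. A call has 1 to 5 rows; each row shifts and turns the commanded pose from where the row before left it, along the tool's axes as they then stand; what a row does not reach is not made up. A row lasts 1/12 s, in which the tool goes at most 41.7 mm and 7.16 degrees, less where a joint would pass 70% of its speed; a pose out of reach is approached as far as the arm can. A call is refused whole if a number of a shift passes 1 or a number of a turn 1, either way. A call with a gripper value outside its range is refused whole. The fingers move at their own pace and stop on an object; "force" is the grip in N (left out, the last holds). Time passes only in rows, so rows that do not move let the fingers close. It gives the time, the measured TCP pose, the force, the opening and the grip force at its end, in the units of the state.
- r.sense(): the state, without advancing time (a new reading comes with each control period).
- r.grab_frame(name): name is "scene" or "side" or "wrist"; returns a dict with "pixels" (400x640x3 uint8, red, green, blue), "fx", "fy", "cx", "cy" (pixels), "pose" (4x4, takes a point from camera to world coordinates). Camera axes: x right, y down, z forward; pixel columns grow to the right and rows downward; lengths in mm; the calibration is good to about 2 mm. The wrist camera is an equidistant fisheye: a pixel r from the principal point sees the ray r / f radians off the axis. A picture is of the moment at which its call begins. There is no depth.
- r.sign_off(): hands the job in; it is judged then, once.
The state is a dict: "clock": time; "qpos": joint angles; "qvel": joint speeds; "joint_efforts": joint torques, N m; "eef_pos": TCP position; "tcp_rot": TCP orientation; "contact_force": force on the tool from outside, world axes, zero at the start; "wrist_torque": the same for the moment, N m; "opening": opening from 0.0 (shut) to 1.0 (fully open); "grasp_force": force on a finger pad.
Only numpy, scipy, OpenCV 4.12 (cv2) and the standard library are available. Lean on these libraries where they do the work, as an engineer would, in place of code of your own. Each camera call takes 0.05 s, during which the arm holds its last target. There are 200 camera calls.

## Task

The job is finished, so clear the middle of the jeweller's bench: hang the wooden emery paddle by its eye on the empty hook stand, so that it hangs down freely from its hook, and take the brass pattern plate out of its white holder and stand it on edge, fully home and centred, in the free slot of the rack (the one with the green strip). Either may come first; leave the other plates and everything else on the bench where they are.

Things in the scene. Friction and masses are not known exactly. Their poses are not given: they have to be found in the camera images.
- paddle: Loose emery paddle of pale wood, about 70 g, lying flat on the bench, 177 mm long along its own x. Its stick (x from -90 to +45 mm) is 32 mm wide and 14 mm thick, rear part blue; at the +x end a flat ring (the eye), outer diameter 50, hole diameter 28, 8 mm thick, flush with the underside. Origin: centre of the underside, z up out of the top face; balance point near x = -10 mm.
- paddle_eye (a point): Centre of the hole of the paddle's eye, at x = 62 mm, 4 mm above the underside (moves with the paddle).
- hook_stand: Empty hook stand, fixed: dark wooden round base (110 mm diameter, 14 mm high), upright steel post 16 mm thick topped by a 22 mm ball (top at 253 mm). Origin: centre of the base's underside, z up. A steel hook of 8 mm round bar leaves the post to the stand's own -x at 225 mm height, runs level to 45 mm from the post axis (the bend), then rises at about 60 degrees to its tip. A second stand of the same make already has a red-handled tool on its hook and must not be used.
- hook_seat (a point): Middle of the level part of the empty stand's hook, on the bar's axis, 27 mm from the post axis and 225 mm above the bench; the paddle's eye should end up hanging here.
- hook_bend (a point): Bend of that hook, on the bar's axis, 45 mm from the post axis, 225 mm above the bench.
- hook_tip (a point): Free upturned end of that hook, on the bar's axis, 65 mm from the post axis, 260 mm above the bench (the bar's round end stands 4 mm past it).
- brass_plate: Loose brass pattern plate, about 300 g, 110 mm long (own x), 6 mm thick (y), 70 mm high (z), with two dark round marks on each face; it stands on edge in the holder. Origin: centre of its lower edge face. Either face and either end may point either way in the rack.
- holder: Fixed white-painted block 120 x 50 x 34 mm with one slot 9 mm wide along its x, 22 mm deep (slot floor 12 mm above the bench); the brass plate starts in it. Origin: centre of the underside.
- rack: Fixed rack, grey base 140 x 150 mm with pale plywood slot walls: three slots along its own x, 50 mm apart along its y (at y = -50, 0, +50 mm). Slot floor 10 mm above the bench, slot 10 mm wide between thin upright walls 24 mm high, with lips flared outward above them to about 42 mm above the bench; slot walls 125 mm long, ends open. Origin: centre of the underside.
- free_slot: The rack's free slot, marked with a thin green strip on its floor that shows as a green patch beyond both ends of the slot too. Origin: centre of the slot floor (10 mm above the bench); x along the slot, y across it, z up.
- copper_plate: Loose copper plate of the brass plate's size, standing in another slot of the rack; leave it there.
- steel_plate: Loose grey metal plate of the same size, standing in another slot of the rack; leave it there.
- bangle: Loose brass bangle, 66 mm across, 30 mm high; bystander.
- dish: Loose white dish, 80 mm across, 28 mm high; bystander.
- hammer: Loose hammer lying on the bench; bystander.
- jar: Loose closed jar, 56 mm across, 65 mm high; bystander.

How it is judged (in metres and radians):
At the end, for the whole second after the job is handed in: Paddle at rest, eye within 30 mm of the hook seat, long axis within 0.3 rad of vertical. Brass plate at rest in free slot: 20 mm along, 6 mm across, under 5 mm off its floor, 0.2 rad of upright, 0.1 rad of slot line. Other plates moved under 15 mm, bystanders under 30 mm (distance between paddle_eye and hook_seat below 0.03 m and angle between paddle's own x axis and vertical below 0.3 rad and linear speed of each of paddle, brass_plate below 0.03 m/s and x of brass_plate in the frame of free_slot between -0.02 and 0.02 m and y of brass_plate in the frame of free_slot between -0.006 and 0.006 m and z of brass_plate in the frame of free_slot below 0.005 m and angle between brass_plate's own z axis and vertical below 0.2 rad and angle between the x axis of brass_plate and the x axis of free_slot, either way round below 0.1 rad and distance of each of copper_plate, steel_plate from where it was at the start of the episode below 0.015 m and distance of each of bangle, dish, hammer, jar from where it was at the start of the episode below 0.03 m); the robot touches nothing.
It fails at once if another plate in the rack is pushed more than 30 mm or knocked over (distance of any of copper_plate, steel_plate from where it was at the start of the episode above 0.03 m or angle between any of copper_plate, steel_plate's own z axis and vertical above 0.5 rad).
It fails at once if a bystander is pushed more than 60 mm (distance of any of bangle, dish, hammer, jar from where it was at the start of the episode above 0.06 m).
It also fails if it takes over 59 s, if anything falls off the work surface, if the arm or the gripper's body presses on something with over 40 N, if the wrist force passes 120 N, or if a joint passes its speed limit or range.

## Working session

There is one attempt and no reset: what is moved stays moved. The work goes in short steps, Python scripts to look and compute and a tool call to move; the robot and the scene stay as the last step left them, time stands still between calls to the robot, and variables do not carry over. Pictures are saved under pics/ and viewed, at most 10 in all, crops included, and the job is handed in when it is done.

Besides the shell and the picture viewer there is one more tool, called after "Emit:" in YAML: its name, and indented under it one key for each argument. play_rows: Moves the arm, as the interface text tells. Its arguments: {"type":"object","properties":{"rows":{"type":"array"},"force":{"type":"number"}},"required":["rows"]}

```bash
mkdir -p pics; python3 - <<'E'
from rig import r
import cv2,pickle
for n in ["scene","side","wrist"]:
    f=r.grab_frame(n); pickle.dump(f,open(f"pics/{n}0.pkl","wb"))
    cv2.imwrite(f"pics/{n}0.png",f["pixels"][:,:,::-1])
    print(n,f["fx"],f["fy"],f["cx"],f["cy"]);print(f["pose"].round(3))
print(r.sense())
E
```

```text
scene 485.4641899155121 485.4641899155121 318.58525090796945 198.75729548829864
[[ 5.800000e-01  6.760000e-01 -4.540000e-01  1.090259e+03]
 [ 8.150000e-01 -4.840000e-01  3.180000e-01 -4.163630e+02]
 [-5.000000e-03 -5.550000e-01 -8.320000e-01  1.236491e+03]
 [ 0.000000e+00  0.000000e+00  0.000000e+00  1.000000e+00]]
side 410.7368532172958 410.7368532172958 312.8758657171165 199.19074239087297
[[-9.660000e-01 -1.150000e-01  2.300000e-01  2.437370e+02]
 [-2.570000e-01  4.840000e-01 -8.370000e-01  1.048415e+03]
 [-1.500000e-02 -8.680000e-01 -4.970000e-01  7.891970e+02]
 [ 0.000000e+00  0.000000e+00  0.000000e+00  1.000000e+00]]
wrist 309.70691628693146 309.70691628693146 325.10112649033107 197.89365501690952
[[ 1.00000e+00  1.00000e-03 -2.00000e-03  6.25134e+02]
 [-0.00000e+00 -9.49000e-01 -3.16000e-01  8.02540e+01]
 [-2.00000e-03  3.16000e-01 -9.49000e-01  3.72388e+02]
 [ 0.00000e+00  0.00000e+00  0.00000e+00  1.00000e+00]]
{'clock': 0.15, 'qpos': array([-2.41646851e-03,  3.53497504e-01,  1.63393117e+00,  7.66205357e-07,
        1.15521146e+00, -2.39292755e-03]), 'qvel': array([ 0.00015725, -0.00019163, -0.00179629, -0.00048058,  0.00021922,
       -0.00028579]), 'joint_efforts': array([-7.39769093e-04, -6.05638933e+01, -3.42338884e+01, -2.29960733e-05,
        6.16452831e-03, -4.00942213e-05]), 'eef_pos': array([ 6.24650458e+02, -9.20649181e-03,  2.30742623e+02]), 'tcp_rot': array([-3.14054518e+00, -3.20719916e-06,  1.57077247e+00]), 'contact_force': array([-0.13953518, -0.6340914 , -0.04753113]), 'wrist_torque': array([-0.00110847,  0.01705364,  0.00632813]), 'grasp_force': 0.0, 'opening': 1.0008080343428636}
```

View pics/scene0.png

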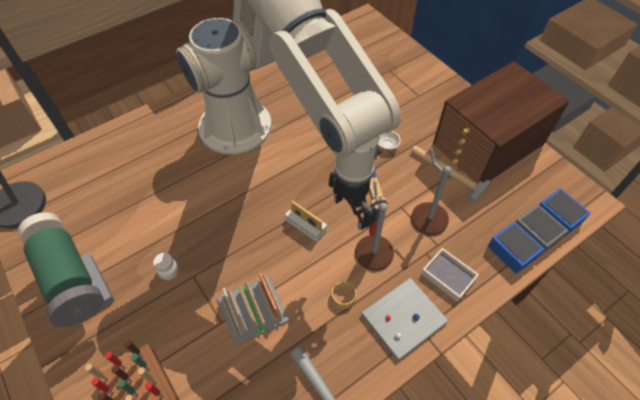

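View pics/side0.png

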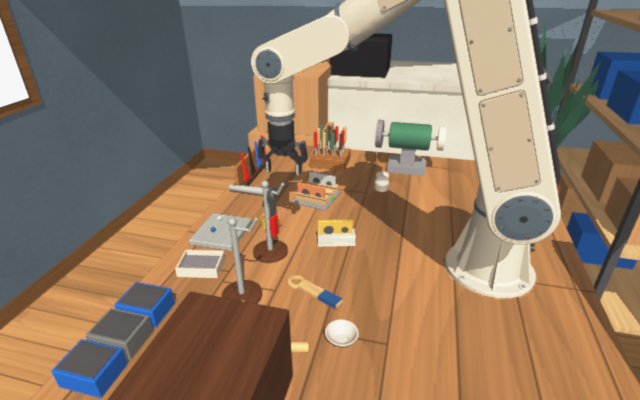

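View pics/wrist0.png

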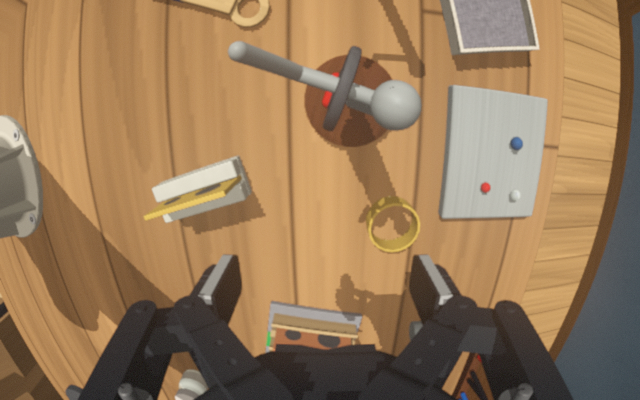

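```bash
cat > h.py <<'E'
import numpy as np,cv2,pickle
def load(n): return pickle.load(open(f"pics/{n}.pkl","rb"))
def ray(f,u,v):
    x=(u-f["cx"])/f["fx"];y=(v-f["cy"])/f["fy"]
    if f.get("fish"):
        t=np.hypot(x,y);s=np.sin(t)/max(t,1e-9);d=np.array([x*s,y*s,np.cos(t)])
    else: d=np.array([x,y,1.])
    return f["pose"][:3,:3]@d, f["pose"][:3,3]
def onz(f,u,v,z):
    d,o=ray(f,u,v); return o+d*(z-o[2])/d[2]
def proj(f,P):
    P=np.atleast_2d(np.asarray(P,float)); c=(P-f["pose"][:3,3])@f["pose"][:3,:3]
    if f.get("fish"):
        rr=np.hypot(c[:,0],c[:,1]);t=np.arctan2(rr,c[:,2]);k=t/np.maximum(rr,1e-9)
        return np.c_[c[:,0]*k*f["fx"]+f["cx"],c[:,1]*k*f["fy"]+f["cy"]]
    return np.c_[c[:,0]/c[:,2]*f["fx"]+f["cx"],c[:,1]/c[:,2]*f["fy"]+f["cy"]]
def tri(*fuv):
    A=0;b=0
    for f,u,v in fuv:
        d,o=ray(f,u,v);d=d/np.linalg.norm(d);M=np.eye(3)-np.outer(d,d);A=A+M;b=b+M@o
    return np.linalg.solve(A,b)
def snap(n,name):
    from rig import r
    f=r.grab_frame(n); f["fish"]=n=="wrist"; pickle.dump(f,open(f"pics/{name}.pkl","wb")); return f
def tile(f,x,y,w,h,s):
    im=cv2.resize(f["pixels"][y:y+h,x:x+w,::-1],None,fx=s,fy=s,interpolation=cv2.INTER_CUBIC)
    for a in range(-(-x//10)*10,x+w,10):
        cv2.line(im,(int((a-x+.5)*s),0),(int((a-x+.5)*s),12 if a%50==0 else 5),(255,255,255),1)
        if a%20==0: cv2.putText(im,str(a),(int((a-x+.5)*s)-10,22),0,.35,(0,255,255),1)
    for a in range(-(-y//10)*10,y+h,10):
        cv2.line(im,(0,int((a-y+.5)*s)),(5,int((a-y+.5)*s)),(255,255,255),1)
        if a%20==0: cv2.putText(im,str(a),(7,int((a-y+.5)*s)+4),0,.35,(0,255,255),1)
    return im
E
python3 - <<'E'
from h import *
s=load("scene0");d=load("side0");w=load("wrist0")
for n,f in(("scene0",s),("side0",d),("wrist0",w)):
    f["fish"]=n[0]=="w";pickle.dump(f,open(f"pics/{n}.pkl","wb"))
a=np.hstack([tile(s,210,266,80,75,4),tile(d,280,265,80,75,4)]) #640x300
b=np.hstack([tile(d,210,210,80,100,3),tile(s,400,140,80,100,3),tile(w,140,150,106,100,3)])[:,:798]
a=cv2.copyMakeBorder(a,0,0,0,b.shape[1]-640,0)
cv2.imwrite("pics/c1.png",np.vstack([a,b]))
E
```

```text
(no output)
```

View pics/c1.png

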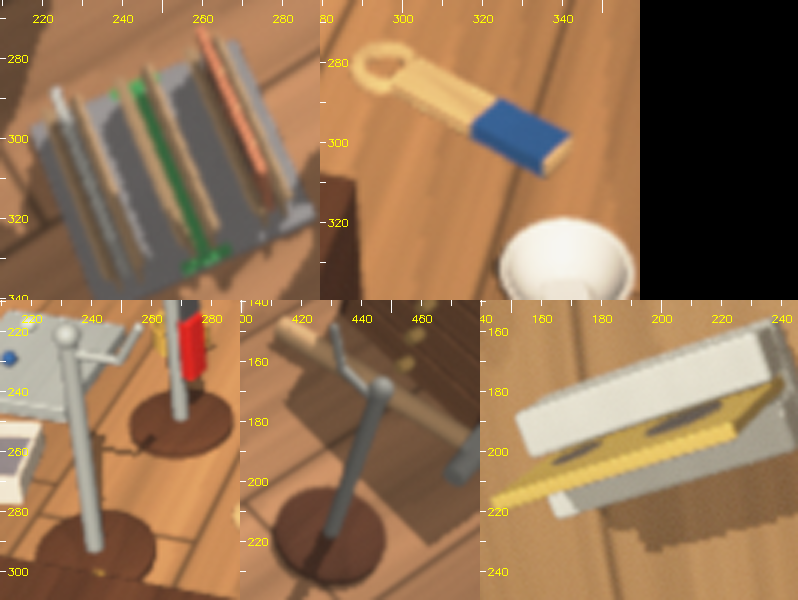

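```bash
python3 - <<'E'
from h import *
np.set_printoptions(precision=1,suppress=True)
s=load("scene0");d=load("side0");w=load("wrist0")
def ln(a,b):
    v=b-a;return (a+b)[:2]/2,np.linalg.norm(v),np.arctan2(v[1],v[0])
print("plate top wrist",ln(onz(w,143,217,82),onz(w,226,194.5,82)))
# holder top long edge, upper-left in wrist
print("holder edge",ln(onz(w,153,188,34),onz(w,236,156,34)), ln(onz(w,163,221,34),onz(w,245,197,34)))
print("slot",onz(s,243,287,10),onz(s,261.5,330.5,10),ln(onz(s,243,287,10),onz(s,261.5,330.5,10)))
e=onz(d,296,281,6);t=onz(d,338.5,303,7)
print("paddle",e,t,ln(t,e))
print("eye wrist",onz(w,250,9,8))
print("ball",tri((d,231.5,222),(s,447,168)),"tip",tri((d,256,217.5),(s,431,147)),"bend",tri((d,248,230),(s,434.5,164)))
print("base",onz(d,96/3+210,0,0)if 0 else onz(d,242,291,14),onz(s,430,218.5,14))
E
```

```text
plate top wrist (array([469. , -26.4]), np.float64(111.7707441933946), np.float64(0.24324574351098782))
holder edge (array([463.9,  -0.8]), np.float64(123.48160336157947), np.float64(0.30548565218049656)) (array([470.9, -48.1]), np.float64(122.65600003280464), np.float64(0.2734403454181554))
slot [ 535.3 -280.2   10. ] [ 666.8 -302.6   10. ] (array([ 601.1, -291.4]), np.float64(133.37545858258895), np.float64(-0.1683230179292582))
paddle [533.  194.2   6. ] [397.5 251.7   7. ] (array([465.2, 223. ]), np.float64(147.19121804490968), np.float64(-0.4013446384085748))
eye wrist [535.9 192.8   8. ]
ball [662.  285.5 244. ] tip [597.  284.1 265.6] bend [623.4 281.8 223.8]
base [662.  277.8  14. ] [670.4 277.6  14. ]
```

Emit:
play_rows:
  rows:
    - {"dp":[-0.8,-0.27,-0.4],"turn":[0,0,0],"fingers":0}
    - {"dp":[-0.8,-0.27,-0.4],"turn":[0,0,0],"fingers":0}
    - {"dp":[-0.8,-0.27,-0.4],"turn":[0,0,0],"fingers":0}
    - {"dp":[-0.8,-0.27,-0.4],"turn":[0,0,0],"fingers":0}
    - {"dp":[-0.8,-0.27,-0.4],"turn":[0,0,0],"fingers":0}

```text
clock: 0.57
eef_pos: [570.1, -161.2, 311.8]
tcp_rot: [-3.141, -0.0, 1.571]
contact_force: [0.5, -1.0, 0.1]
opening: 1.003
grasp_force: 0.0
```

Emit:
play_rows:
  rows:
    - {"dp":[-0.8,-0.27,-0.4],"turn":[0,0,0],"fingers":0}
    - {"dp":[0,0,0],"turn":[0,0,0],"fingers":0}
    - {"dp":[0,0,0],"turn":[0,0,0],"fingers":0}

```text
clock: 0.82
eef_pos: [560.0, -193.6, 328.1]
tcp_rot: [3.14, 0.0, 1.568]
contact_force: [0.1, 0.6, 0.6]
opening: 1.001
grasp_force: 0.0
```

```bash
python3 - <<'E'
from h import *
f=snap("wrist","wrist1"); print(f["pose"].round(3))
cv2.imwrite("pics/w1.png",tile(f,140,0,370,290,2.06)[:600,:800])
from rig import r; s=r.sense(); print(s["eef_pos"],s["tcp_rot"],s["clock"])
E
```

```text
[[ 1.00000e+00 -3.00000e-03 -1.00000e-03  5.60406e+02]
 [-3.00000e-03 -9.49000e-01 -3.17000e-01 -1.13260e+02]
 [ 0.00000e+00  3.17000e-01 -9.49000e-01  4.69821e+02]
 [ 0.00000e+00  0.00000e+00  0.00000e+00  1.00000e+00]]
[ 559.97078332 -192.3112661   327.14140666] [ 3.14149872e+00 -3.78019960e-04  1.56912908e+00] 0.8667
```

View pics/w1.png

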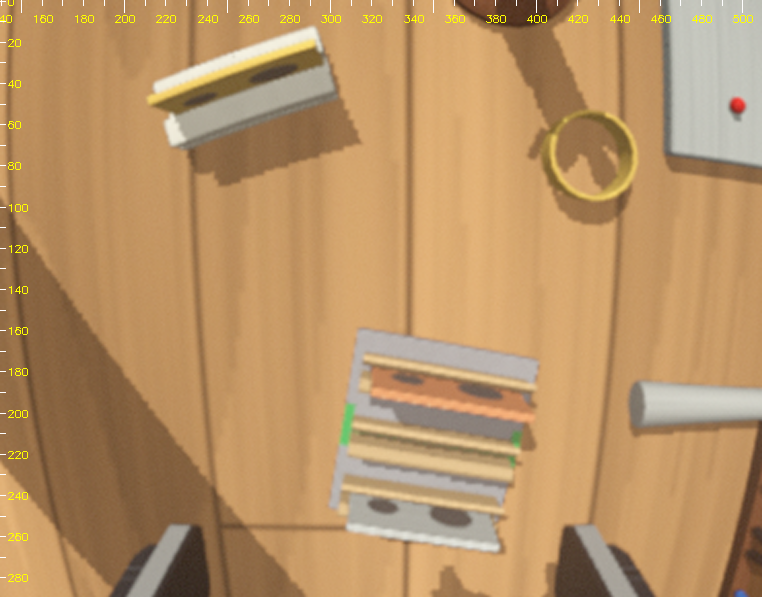

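```bash
python3 - <<'E'
from h import *
np.set_printoptions(precision=1,suppress=True)
w=load("wrist1")
P=lambda x,y,z: onz(w,140+x/2.06-.25,y/2.06-.25,z)
def ln(a,b):
    v=b-a;return (a+b)[:2]/2,np.linalg.norm(v),np.arctan2(v[1],v[0])
print("plate",ln(P(150,101,82),P(321,46,82)))
print("holder upper edge",ln(P(154,86,34),P(317,28,34)),"lower",ln(P(173,147,34),P(337,92,34)))
print("green",P(347,424,10),P(516,451,10),ln(P(347,424,10),P(516,451,10)))
print("base far edge corners",ln(P(360,328,10),P(538,358,10)))
print("copper",ln(P(372,397,80),P(535,416,80)),"steel",ln(P(347,528,80),P(499,548,80)))
print("lip upper,lower",ln(P(357,419,42),P(521,449,42)),ln(P(347,453,42),P(513,485,42)))
E
```

```text
plate (array([471. , -28.7]), np.float64(110.48554431025016), np.float64(0.24437525127676493))
holder upper edge (array([460.1,  -6.2]), np.float64(119.29035923107075), np.float64(0.27751031342806554)) lower (array([473.7, -52.4]), np.float64(118.67490032137147), np.float64(0.2710352745546536))
green [ 533.3 -279.5   10. ] [ 666.1 -302.8   10. ] (array([ 599.7, -291.1]), np.float64(134.7394429612423), np.float64(-0.17386369141926467))
base far edge corners (array([ 611.3, -215.9]), np.float64(135.97709279946673), np.float64(-0.16522208776505576))
copper (array([ 607.5, -242.5]), np.float64(108.12357348778167), np.float64(-0.12355483113534857)) steel (array([ 589.7, -340.3]), np.float64(109.60855578816873), np.float64(-0.1640912762363736))
lip upper,lower (array([ 602.4, -276.1]), np.float64(122.30333368984051), np.float64(-0.19677444880227823)) (array([ 596.6, -303.8]), np.float64(126.67593089424791), np.float64(-0.21440127708068019))
```

```bash
cat >> h.py <<'E'
from scipy.spatial.transform import Rotation as Ro, Slerp
def plan(pos,R,n,start=None):
    """rows to go from the measured pose (or start) to pos,R in n rows"""
    from rig import r
    if start is None:
        s=r.sense(); start=(s["eef_pos"],Ro.from_euler("xyz",s["tcp_rot"]))
    p,q=np.array(start[0],float),start[1]; p0,q0=p.copy(),q
    rv=(q0.inv()*R).as_rotvec()
    for i in range(1,n+1):
        tp=p0+(np.array(pos)-p0)*i/n; tq=q0*Ro.from_rotvec(rv*i/n)
        d=np.round(q.inv().apply(tp-p)/40,2); t=np.round(np.degrees((q.inv()*tq).as_rotvec())/6,2)
        print(i,(d+0.).tolist(),(t+0.).tolist())
        p=p+q.apply(d*40); q=q*Ro.from_rotvec(np.radians(t*6))
    return p,q
def down(psi): return Ro.from_euler("xyz",[np.pi,0,psi])
E
python3 - <<'E'
from h import *
print(plan([469.5,-28,115],down(.265+np.pi),18)[0])
E
```

```text
1 [0.23, -0.13, 0.29] [0.0, 0.0, -0.97]
2 [0.24, -0.1, 0.3] [0.0, 0.0, -0.98]
3 [0.25, -0.08, 0.29] [0.0, 0.0, -0.97]
4 [0.25, -0.05, 0.3] [0.0, 0.0, -0.98]
5 [0.26, -0.02, 0.29] [0.0, 0.0, -0.97]
6 [0.26, 0.0, 0.3] [0.0, 0.0, -0.98]
7 [0.26, 0.03, 0.29] [0.0, 0.0, -0.97]
8 [0.25, 0.05, 0.3] [0.0, 0.0, -0.98]
9 [0.25, 0.08, 0.29] [0.0, 0.0, -0.97]
10 [0.24, 0.1, 0.3] [0.0, 0.0, -0.98]
11 [0.23, 0.13, 0.29] [0.0, 0.0, -0.97]
12 [0.21, 0.15, 0.3] [0.0, 0.0, -0.98]
13 [0.19, 0.18, 0.29] [0.0, 0.0, -0.97]
14 [0.18, 0.19, 0.3] [0.0, 0.0, -0.98]
15 [0.16, 0.2, 0.29] [0.0, 0.0, -0.97]
16 [0.13, 0.23, 0.3] [0.0, 0.0, -0.98]
17 [0.12, 0.23, 0.29] [0.0, 0.0, -0.97]
18 [0.08, 0.25, 0.29] [0.0, 0.0, -0.98]
[469.59453197 -27.90996238 115.19496515]
```

Emit:
play_rows:
  rows:
    - {"dp":[0.23,-0.13,0.29],"turn":[0,0,-0.97],"fingers":0.4}
    - {"dp":[0.24,-0.1,0.3],"turn":[0,0,-0.98],"fingers":0.4}
    - {"dp":[0.25,-0.08,0.29],"turn":[0,0,-0.97],"fingers":0.4}
    - {"dp":[0.25,-0.05,0.3],"turn":[0,0,-0.98],"fingers":0.4}
    - {"dp":[0.26,-0.02,0.29],"turn":[0,0,-0.97],"fingers":0.4}

```text
clock: 1.28
eef_pos: [534.6, -144.3, 266.7]
tcp_rot: [-3.141, -0.002, 2.087]
contact_force: [0.1, -0.1, 0.4]
opening: 0.601
grasp_force: 0.0
```

Emit:
play_rows:
  rows:
    - {"dp":[0.26,0,0.3],"turn":[0,0,-0.98],"fingers":0.4}
    - {"dp":[0.26,0.03,0.29],"turn":[0,0,-0.97],"fingers":0.4}
    - {"dp":[0.25,0.05,0.3],"turn":[0,0,-0.98],"fingers":0.4}
    - {"dp":[0.25,0.08,0.29],"turn":[0,0,-0.97],"fingers":0.4}
    - {"dp":[0.24,0.1,0.3],"turn":[0,0,-0.98],"fingers":0.4}

```text
clock: 1.7
eef_pos: [509.0, -99.0, 207.8]
tcp_rot: [-3.141, -0.002, 2.598]
contact_force: [0.1, 0.2, 0.9]
opening: 0.601
grasp_force: 0.0
```

Emit:
play_rows:
  rows:
    - {"dp":[0.23,0.13,0.29],"turn":[0,0,-0.97],"fingers":0.4}
    - {"dp":[0.21,0.15,0.3],"turn":[0,0,-0.98],"fingers":0.4}
    - {"dp":[0.19,0.18,0.29],"turn":[0,0,-0.97],"fingers":0.4}
    - {"dp":[0.18,0.19,0.3],"turn":[0,0,-0.98],"fingers":0.4}
    - {"dp":[0.16,0.2,0.29],"turn":[0,0,-0.97],"fingers":0.4}

```text
clock: 2.12
eef_pos: [483.6, -53.5, 149.0]
tcp_rot: [3.141, -0.002, 3.109]
contact_force: [-0.3, 0.5, -0.6]
opening: 0.601
grasp_force: 0.0
```

Emit:
play_rows:
  rows:
    - {"dp":[0.13,0.23,0.3],"turn":[0,0,-0.98],"fingers":0.4}
    - {"dp":[0.12,0.23,0.29],"turn":[0,0,-0.97],"fingers":0.4}
    - {"dp":[0.08,0.25,0.29],"turn":[0,0,-0.98],"fingers":0.4}
    - {"dp":[0,0,0],"turn":[0,0,0],"fingers":0.4}
    - {"dp":[0,0,0],"turn":[0,0,0],"fingers":0.4}

```text
clock: 2.53
eef_pos: [468.6, -26.7, 114.5]
tcp_rot: [3.141, -0.002, -2.875]
contact_force: [-0.3, -0.2, 0.4]
opening: 0.6
grasp_force: 0.0
```

```bash
python3 - <<'E'
from h import *
from rig import r; s=r.sense(); print(s["eef_pos"],s["tcp_rot"],s["clock"],s["qpos"])
f=snap("wrist","wrist2"); d=snap("side","side2")
cv2.imwrite("pics/w2.png",np.hstack([cv2.resize(f["pixels"][:,:,::-1],(400,250)),tile(d,285,165,100,62,4)[:250]]) if 0 else cv2.vconcat([tile(f,150,100,400,190,1.9)[:361,:760],tile(d,285,190,190,59,4)[:236,:760]]))
plan([469.5,-28,57],down(.265+np.pi),2)
E
```

```text
[468.63066103 -26.66932194 114.48956874] [ 3.14071710e+00 -2.29022810e-03 -2.87535418e+00] 2.5333 [-6.01128204e-02  2.73272875e-01  2.06033988e+00  1.31272028e-04
  8.10429943e-01 -1.89723721e+00]
1 [0.01, 0.0, 0.73] [0.0, 0.0, 0.0]
2 [0.01, -0.01, 0.73] [0.0, 0.0, 0.0]
```

View pics/w2.png

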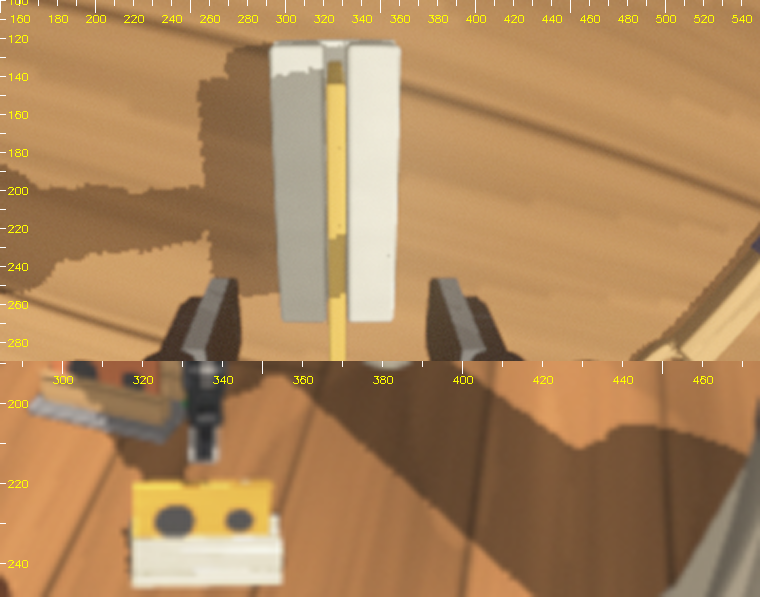

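The plate lies at columns about 322–332, midway between the fingers (inner edges about 275 and 376) and parallel to them. The side view shows the gripper above the plate. Next I descend and grip.

Emit:
play_rows:
  rows:
    - {"dp":[0,0,0.73],"turn":[0,0,0],"fingers":0.4}
    - {"dp":[0,0,0.72],"turn":[0,0,0],"fingers":0.4}
    - {"dp":[0,0,0],"turn":[0,0,0],"fingers":1}
    - {"dp":[0,0,0],"turn":[0,0,0],"fingers":1}
    - {"dp":[0,0,0],"turn":[0,0,0],"fingers":1}
  force: 60

```text
clock: 3.05
eef_pos: [470.4, -28.1, 58.5]
tcp_rot: [-3.141, 0.001, -2.876]
contact_force: [0.2, -0.0, 0.3]
opening: 0.183
grasp_force: 0.0
```

Emit:
play_rows:
  rows:
    - {"dp":[0,0,0],"turn":[0,0,0],"fingers":1}
    - {"dp":[0,0,0],"turn":[0,0,0],"fingers":1}
    - {"dp":[0,0,-0.1],"turn":[0,0,0],"fingers":1}
    - {"dp":[0,0,-0.3],"turn":[0,0,0],"fingers":1}

```text
clock: 3.38
eef_pos: [468.6, -27.6, 73.4]
tcp_rot: [3.141, -0.002, -2.875]
contact_force: [0.1, 1.9, -3.7]
opening: 0.049
grasp_force: 58.7
```

```bash
python3 - <<'E'
from h import *
from rig import r; s=r.sense(); print(s["eef_pos"],s["tcp_rot"],s["contact_force"],s["grasp_force"],s["opening"])
a=plan([469,-27,150],down(.265+np.pi),3)
plan([600,-291,150],down(-.172+np.pi),12,a)
E
```

```text
[468.62436805 -27.56880064  73.43331764] [ 3.14079948e+00 -1.51589724e-03 -2.87486314e+00] [ 0.07228993  1.93158052 -3.74971894] 58.6678272485733 0.04896153738058046
1 [0.0, 0.0, -0.64] [0.0, 0.0, 0.01]
2 [-0.01, 0.01, -0.64] [0.01, -0.01, 0.0]
3 [0.0, 0.0, -0.63] [0.0, 0.0, 0.01]
1 [-0.12, -0.6, 0.0] [0.0, 0.0, 0.35]
2 [-0.14, -0.6, 0.0] [0.0, 0.0, 0.34]
3 [-0.16, -0.59, 0.0] [0.0, 0.0, 0.35]
4 [-0.19, -0.59, 0.0] [0.0, 0.0, 0.35]
5 [-0.2, -0.57, 0.0] [0.0, 0.0, 0.35]
6 [-0.23, -0.58, 0.0] [0.0, 0.0, 0.34]
7 [-0.25, -0.56, 0.0] [0.0, 0.0, 0.35]
8 [-0.26, -0.55, 0.0] [0.0, 0.0, 0.35]
9 [-0.29, -0.54, 0.0] [0.0, 0.0, 0.35]
10 [-0.31, -0.53, 0.0] [0.0, 0.0, 0.34]
11 [-0.33, -0.52, 0.0] [0.0, 0.0, 0.35]
12 [-0.34, -0.51, 0.0] [0.0, 0.0, 0.35]
```

Emit:
play_rows:
  rows:
    - {"dp":[0,0,-0.64],"turn":[0,0,0],"fingers":1}
    - {"dp":[0,0,-0.64],"turn":[0,0,0],"fingers":1}
    - {"dp":[0,0,-0.63],"turn":[0,0,0],"fingers":1}
    - {"dp":[-0.12,-0.6,0],"turn":[0,0,0.35],"fingers":1}
    - {"dp":[-0.14,-0.6,0],"turn":[0,0,0.34],"fingers":1}

```text
clock: 3.8
eef_pos: [492.9, -72.0, 152.9]
tcp_rot: [-3.14, 0.005, -2.947]
contact_force: [0.9, -0.9, -3.5]
opening: 0.056
grasp_force: 59.0
```

Emit:
play_rows:
  rows:
    - {"dp":[-0.16,-0.59,0],"turn":[0,0,0.35],"fingers":1}
    - {"dp":[-0.19,-0.59,0],"turn":[0,0,0.35],"fingers":1}
    - {"dp":[-0.2,-0.57,0],"turn":[0,0,0.35],"fingers":1}
    - {"dp":[-0.23,-0.58,0],"turn":[0,0,0.34],"fingers":1}
    - {"dp":[-0.25,-0.56,0],"turn":[0,0,0.35],"fingers":1}

```text
clock: 4.22
eef_pos: [546.9, -183.1, 151.0]
tcp_rot: [-3.141, 0.001, -3.131]
contact_force: [0.6, 0.5, -4.6]
opening: 0.056
grasp_force: 59.0
```

Emit:
play_rows:
  rows:
    - {"dp":[-0.26,-0.55,0],"turn":[0,0,0.35],"fingers":1}
    - {"dp":[-0.29,-0.54,0],"turn":[0,0,0.35],"fingers":1}
    - {"dp":[-0.31,-0.53,0],"turn":[0,0,0.34],"fingers":1}
    - {"dp":[-0.33,-0.52,0],"turn":[0,0,0.35],"fingers":1}
    - {"dp":[-0.34,-0.51,0],"turn":[0,0,0.35],"fingers":1}

```text
clock: 4.63
eef_pos: [601.6, -292.7, 151.0]
tcp_rot: [-3.141, 0.001, 2.97]
contact_force: [0.1, -0.3, -2.5]
opening: 0.055
grasp_force: 59.0
```

Emit:
play_rows:
  rows:
    - {"dp":[0,0,0],"turn":[0,0,0],"fingers":1}
    - {"dp":[0,0,0],"turn":[0,0,0],"fingers":1}

```text
clock: 4.8
eef_pos: [601.4, -292.6, 150.6]
tcp_rot: [-3.141, 0.001, 2.97]
contact_force: [-0.7, 1.0, -3.8]
opening: 0.054
grasp_force: 59.1
```

```bash
python3 - <<'E'
from h import *
from rig import r; s=r.sense(); print(s["eef_pos"],s["tcp_rot"],s["contact_force"],s["clock"])
f=snap("wrist","wrist3")
cv2.imwrite("pics/w3.png",tile(f,190,90,260,190,3)[:570,:780])
plan([600,-291,85],down(-.172+np.pi),2)
E
```

```text
[ 601.36623852 -292.56867077  150.56381486] [-3.14119316e+00  9.00443800e-04  2.97035501e+00] [-0.74716244  0.98756487 -3.8374631 ] 4.8
1 [0.01, 0.01, 0.82] [0.0, 0.0, 0.01]
2 [0.01, 0.0, 0.81] [0.0, 0.0, 0.01]
```

View pics/w3.png

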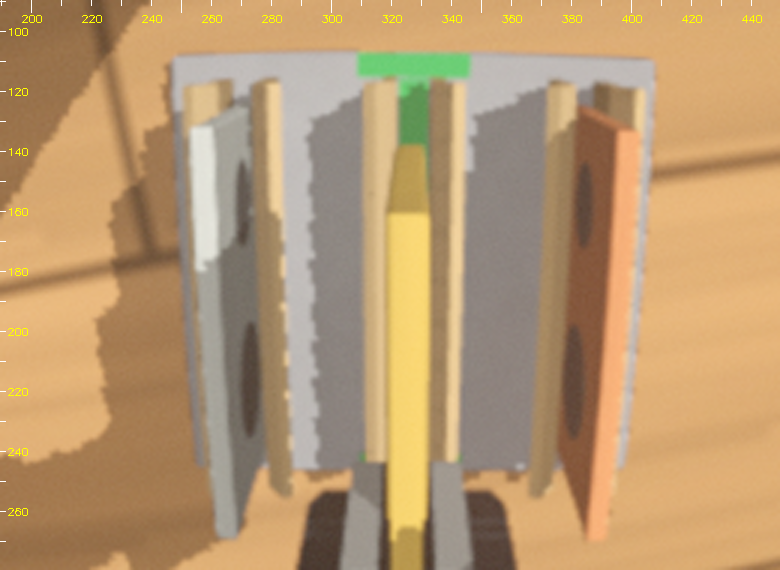

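The plate's lower end (about column 326) sits about 1 px left of the slot's green floor (about column 328), and they are parallel. I shift 1.2 mm to the right and lower.

Emit:
play_rows:
  rows:
    - {"dp":[0,0.03,0.8],"turn":[0,0,0],"fingers":1}
    - {"dp":[0.02,0,0.7],"turn":[0,0,0],"fingers":1}
    - {"dp":[0,0,0.3],"turn":[0,0,0],"fingers":1}
    - {"dp":[0,0,0.2],"turn":[0,0,0],"fingers":1}
    - {"dp":[0,0,0],"turn":[0,0,0],"fingers":1}

```text
clock: 5.27
eef_pos: [599.6, -289.2, 68.6]
tcp_rot: [3.141, -0.002, 2.972]
contact_force: [-0.9, -0.3, -3.7]
opening: 0.056
grasp_force: 59.4
```

Emit:
play_rows:
  rows:
    - {"dp":[0,0,0.2],"turn":[0,0,0],"fingers":1}
    - {"dp":[0,0,0],"turn":[0,0,0],"fingers":1}

```text
clock: 5.43
eef_pos: [600.8, -289.8, 61.8]
tcp_rot: [3.141, 0.0, 2.972]
contact_force: [-0.9, -0.1, -3.3]
opening: 0.054
grasp_force: 59.3
```

Emit:
play_rows:
  rows:
    - {"dp":[0,0,0.1],"turn":[0,0,0],"fingers":1}
    - {"dp":[0,0,0],"turn":[0,0,0],"fingers":1}
    - {"dp":[0,0,0],"turn":[0,0,0],"fingers":1}

```text
clock: 5.68
eef_pos: [600.8, -290.1, 58.0]
tcp_rot: [-3.142, 0.0, 2.972]
contact_force: [-0.1, -0.2, -3.4]
opening: 0.056
grasp_force: 59.4
```

Emit:
play_rows:
  rows:
    - {"dp":[0,0,0.04],"turn":[0,0,0],"fingers":1}
    - {"dp":[0,0,0],"turn":[0,0,0],"fingers":1}

```text
clock: 5.85
eef_pos: [601.1, -290.3, 56.8]
tcp_rot: [-3.141, 0.001, 2.972]
contact_force: [0.1, 0.6, 2.1]
opening: 0.058
grasp_force: 60.0
```

Emit:
play_rows:
  rows:
    - {"dp":[0,0,0],"turn":[0,0,0],"fingers":0.75}
    - {"dp":[0,0,0],"turn":[0,0,0],"fingers":0.75}
    - {"dp":[0,0,-0.3],"turn":[0,0,0],"fingers":0.75}
    - {"dp":[0,0,-0.8],"turn":[0,0,0],"fingers":0.75}
    - {"dp":[0,0,-0.9],"turn":[0,0,0],"fingers":0.75}

```text
clock: 6.27
eef_pos: [599.3, -289.4, 135.8]
tcp_rot: [3.14, -0.004, 2.972]
contact_force: [1.7, 0.4, 0.6]
opening: 0.25
grasp_force: 0.0
```

Emit:
play_rows:
  rows:
    - {"dp":[0,0,-0.9],"turn":[0,0,0],"fingers":0.4}
    - {"dp":[0,0,-0.9],"turn":[0,0,0],"fingers":0.3}

```text
clock: 6.43
eef_pos: [600.5, -290.0, 210.8]
tcp_rot: [-3.141, 0.001, 2.972]
contact_force: [0.6, -0.8, 0.0]
opening: 0.523
grasp_force: 0.0
```

```bash
python3 - <<'E'
from h import *
from rig import r; s=r.sense(); print(s["eef_pos"],s["tcp_rot"],s["clock"])
f=snap("wrist","wrist4");s=snap("scene","scene4");d=snap("side","side4")
cv2.imwrite("pics/c4.png",np.vstack([np.hstack([tile(f,210,100,220,180,1.82)[:327,:400],tile(s,350,130,110,90,3.64)[:327,:400]]),np.hstack([tile(d,280,265,80,54,5)[:270,:400],tile(s,210,266,80,54,5)[:270,:400]])]))
print(onz(d,240,0,0) if 0 else "")
E
```

```text
[ 600.47688899 -289.98384935  210.78299061] [-3.14145713e+00  5.62496476e-04  2.97192834e+00] 6.4333
```

View pics/c4.png

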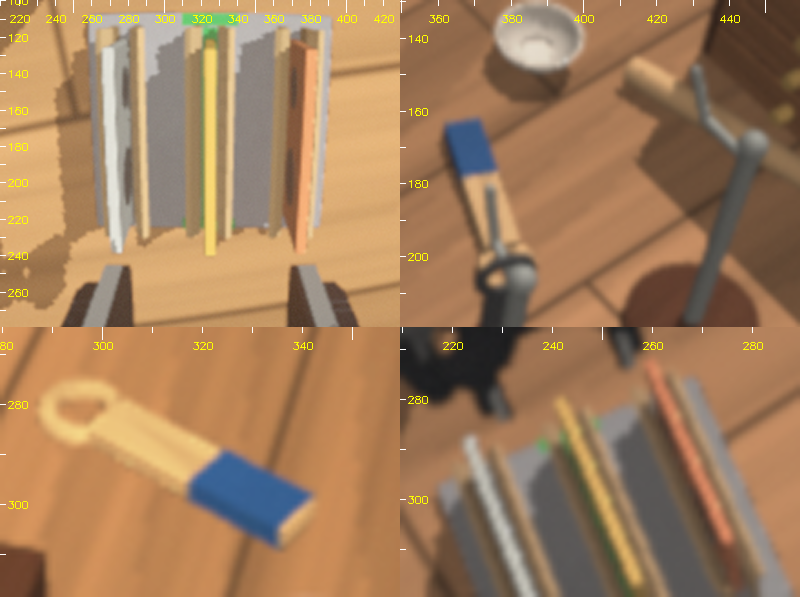

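```bash
python3 - <<'E'
from h import *
np.set_printoptions(precision=1,suppress=True)
s=load("scene4");d=load("side4");w0=load("wrist0")
T1=onz(s,367.0,163.5,14);T2=onz(d,339.3,302.4,14);E=onz(d,295.6,281.6,5)
print("tail",T1,T2,"eye",E, "dirs",[np.arctan2(*(E-T)[1::-1]) for T in(T1,T2)],[np.linalg.norm((E-T)[:2]) for T in(T1,T2)])
print("blue boundary",onz(s,371,177,14), "dish",onz(s,388,141,25))
print("red ball",tri((s,382.5,204.5),(d,265,186),(w0,395,105)))
# side views: both sides of stick edge mid
print("blue/wood mid side",onz(d,321,293,14))
from rig import r
E
```

```text
tail [402.4 254.7  14. ] [394.5 256.2  14. ] eye [533.7 195.9   5. ] dirs [np.float64(-0.42089281789666105), np.float64(-0.4089906197414725)] [np.float64(143.9342572565362), np.float64(151.70509654766337)]
blue boundary [451.2 231.6  14. ] dish [375.9 361.9  25. ]
red ball [652.6  80.  240.7]
blue/wood mid side [449.9 233.2  14. ]
```

```bash
python3 - <<'E'
from h import *
a=plan([460,-20,225],down(2.85),9)
R=Ro.from_euler("xyz",[np.pi,-.2,2.73]); z=R.apply([0,0,1]); print(z)
g=np.array([458.6,227.7,4])
a=plan(g-80*z,R,8,a)
plan(g,R,3,a)
E
```

```text
1 [0.52, 0.68, -0.04] [0.0, 0.01, 0.13]
2 [0.52, 0.66, -0.04] [0.0, 0.01, 0.13]
3 [0.54, 0.66, -0.03] [-0.01, 0.0, 0.13]
4 [0.54, 0.66, -0.04] [0.0, 0.01, 0.13]
5 [0.56, 0.64, -0.04] [0.0, 0.01, 0.13]
6 [0.56, 0.64, -0.03] [0.0, 0.01, 0.13]
7 [0.57, 0.63, -0.04] [0.0, 0.01, 0.13]
8 [0.58, 0.63, -0.03] [0.0, 0.0, 0.13]
9 [0.59, 0.61, -0.03] [-0.01, 0.01, 0.12]
[-0.18207742  0.07948154 -0.98006658]
1 [0.18, 0.73, 0.45] [-0.01, 0.24, 0.14]
2 [0.17, 0.74, 0.45] [-0.02, 0.24, 0.15]
3 [0.18, 0.72, 0.45] [-0.01, 0.24, 0.14]
4 [0.18, 0.73, 0.46] [-0.02, 0.23, 0.14]
5 [0.17, 0.72, 0.47] [-0.01, 0.24, 0.15]
6 [0.18, 0.72, 0.47] [-0.01, 0.24, 0.14]
7 [0.17, 0.71, 0.48] [-0.02, 0.24, 0.14]
8 [0.17, 0.71, 0.48] [-0.01, 0.24, 0.15]
1 [0.0, 0.0, 0.67] [0.0, 0.0, 0.0]
2 [0.0, 0.0, 0.67] [0.0, 0.0, 0.0]
3 [0.0, 0.0, 0.66] [0.0, 0.0, 0.0]
```

Emit:
play_rows:
  rows:
    - {"dp":[0.52,0.68,-0.04],"turn":[0,0,0.13],"fingers":0.1}
    - {"dp":[0.52,0.66,-0.04],"turn":[0,0.01,0.13],"fingers":0.1}
    - {"dp":[0.54,0.66,-0.03],"turn":[0,0,0.13],"fingers":0.1}
    - {"dp":[0.54,0.66,-0.04],"turn":[0,0.01,0.13],"fingers":0.1}
    - {"dp":[0.56,0.64,-0.04],"turn":[0,0.01,0.13],"fingers":0.1}

```text
clock: 7.0
eef_pos: [519.7, -138.2, 215.1]
tcp_rot: [3.142, -0.005, 2.903]
contact_force: [0.0, 0.6, 0.2]
opening: 0.902
grasp_force: 0.0
```

Emit:
play_rows:
  rows:
    - {"dp":[0.56,0.64,-0.03],"turn":[0,0,0.13],"fingers":0.1}
    - {"dp":[0.57,0.63,-0.04],"turn":[0,0.01,0.13],"fingers":0.1}
    - {"dp":[0.58,0.63,-0.03],"turn":[0,0,0.13],"fingers":0.1}
    - {"dp":[0.59,0.61,-0.03],"turn":[0,0.01,0.12],"fingers":0.1}
    - {"dp":[0.18,0.73,0.45],"turn":[-0.01,0.24,0.14],"fingers":0.1}

```text
clock: 7.42
eef_pos: [457.1, 12.3, 205.4]
tcp_rot: [3.141, -0.028, 2.835]
contact_force: [1.9, -0.3, 0.6]
opening: 0.899
grasp_force: 0.0
```

Emit:
play_rows:
  rows:
    - {"dp":[0.17,0.74,0.45],"turn":[-0.02,0.24,0.15],"fingers":0.1}
    - {"dp":[0.18,0.72,0.45],"turn":[-0.01,0.24,0.14],"fingers":0.1}
    - {"dp":[0.18,0.73,0.46],"turn":[-0.02,0.23,0.14],"fingers":0.1}
    - {"dp":[0.17,0.72,0.47],"turn":[-0.01,0.24,0.15],"fingers":0.1}
    - {"dp":[0.18,0.72,0.47],"turn":[-0.01,0.24,0.14],"fingers":0.1}

```text
clock: 7.83
eef_pos: [466.5, 163.7, 113.6]
tcp_rot: [3.142, -0.157, 2.759]
contact_force: [1.0, 0.3, -0.2]
opening: 0.902
grasp_force: 0.0
```

Emit:
play_rows:
  rows:
    - {"dp":[0.17,0.71,0.48],"turn":[-0.02,0.24,0.14],"fingers":0.1}
    - {"dp":[0.17,0.71,0.48],"turn":[-0.01,0.24,0.15],"fingers":0.1}
    - {"dp":[0,0,0],"turn":[0,0,0],"fingers":0.1}
    - {"dp":[0,0,0],"turn":[0,0,0],"fingers":0.1}

```text
clock: 8.17
eef_pos: [469.2, 223.0, 77.6]
tcp_rot: [-3.138, -0.208, 2.731]
contact_force: [0.3, -0.7, 0.2]
opening: 0.9
grasp_force: 0.0
```

```bash
python3 - <<'E'
from h import *
from rig import r; s=r.sense(); print(s["eef_pos"],s["tcp_rot"],s["clock"],s["qpos"])
R=Ro.from_euler("xyz",[np.pi,-.2,2.73]);plan([458.6,227.7,4],R,3)
f=snap("wrist","wrist5")
# blue segment centroid/axis on z=14 in wrist view
im=f["pixels"].astype(int);m=(im[...,2]>im[...,0]+30)&(im[...,2]>70)
v,u=np.nonzero(m);print(m.sum(),u.min(),u.max(),v.min(),v.max())
P=np.array([onz(f,a,b,14)[:2] for a,b in zip(u,v)]);k=(np.abs(P-[430,240])<70).all(1);P=P[k]
c=P.mean(0);w,V=np.linalg.eigh(np.cov((P-c).T));print(k.sum(),c,np.sqrt(12*w),np.arctan(V[1]/V[0]))
E
```

```text
[469.21027702 222.96941594  77.59934139] [-3.13765556 -0.2077299   2.73112266] 8.1667 [ 0.34880981  0.46969711  1.87605218  0.17099158  0.95718578 -0.92184747]
1 [-0.03, 0.0, 0.62] [-0.01, -0.02, 0.0]
2 [-0.03, 0.01, 0.62] [-0.02, -0.03, 0.01]
3 [-0.03, 0.0, 0.62] [-0.01, -0.02, 0.0]
3858 306 639 121 399
3680 [423.35084811 244.35057941] [31.77443687 58.02546294] [ 1.14796926 -0.42282707]
```

Emit:
play_rows:
  rows:
    - {"dp":[-0.03,0,0.62],"turn":[0,-0.02,0],"fingers":0.1}
    - {"dp":[-0.03,0.01,0.62],"turn":[0,-0.03,0.05],"fingers":0.1}
    - {"dp":[-0.03,0,0.5],"turn":[0,0,0.05],"fingers":0.1}
    - {"dp":[0,0,0.1],"turn":[0,0,0],"fingers":0.1}
    - {"dp":[0,0,0],"turn":[0,0,0],"fingers":0.1}

```text
clock: 8.63
eef_pos: [459.3, 226.1, 6.2]
tcp_rot: [-3.136, -0.201, 2.718]
contact_force: [0.3, -0.0, 0.2]
opening: 0.899
grasp_force: 0.0
```

Emit:
play_rows:
  rows:
    - {"dp":[0,0,0],"turn":[0,0,0],"fingers":0.4}
    - {"dp":[0,0,0],"turn":[0,0,0],"fingers":0.5}
    - {"dp":[0,0,0],"turn":[0,0,0],"fingers":0.5}
  force: 50

```text
clock: 8.88
eef_pos: [461.3, 227.3, 7.8]
tcp_rot: [-3.14, -0.198, 2.719]
contact_force: [-0.6, -0.3, 0.5]
opening: 0.506
grasp_force: 0.0
```

Emit:
play_rows:
  rows:
    - {"dp":[0,0,0.1],"turn":[0,0,0],"fingers":0.5}
    - {"dp":[0,0,0],"turn":[0,0,0],"fingers":0.5}

```text
clock: 9.05
eef_pos: [459.6, 227.6, 2.6]
tcp_rot: [-3.138, -0.2, 2.719]
contact_force: [-0.1, 0.1, -0.5]
opening: 0.5
grasp_force: 0.0
```

Emit:
play_rows:
  rows:
    - {"dp":[0,0,0],"turn":[0,0,0],"fingers":1}
    - {"dp":[0,0,0],"turn":[0,0,0],"fingers":1}
    - {"dp":[0,0,0],"turn":[0,0,0],"fingers":1}

```text
clock: 9.3
eef_pos: [459.6, 227.6, 2.8]
tcp_rot: [-3.138, -0.2, 2.719]
contact_force: [-1.1, -0.8, 6.8]
opening: 0.358
grasp_force: 50.1
```

Emit:
play_rows:
  rows:
    - {"dp":[0,0,-0.1],"turn":[0,0,0],"fingers":1}
    - {"dp":[0,0,-0.5],"turn":[0,0,0],"fingers":1}
    - {"dp":[0,0,-0.7],"turn":[0,0,0],"fingers":1}
    - {"dp":[0,0,0],"turn":[0,0,0],"fingers":1}

```text
clock: 9.63
eef_pos: [472.0, 224.2, 57.1]
tcp_rot: [3.141, -0.196, 2.719]
contact_force: [1.4, 0.3, 0.3]
opening: 0.356
grasp_force: 49.7
```

```bash
cat >> h.py <<'E'
_t=(np.array([459.6,227.6,2.7]),Ro.from_euler("xyz",[-3.139,-.2,2.719]))
_eye=np.array([534.2,195.0,4.]); _Rp=Ro.from_euler("xyz",[0,0,-.42])
EYE_T=_t[1].inv().apply(_eye-_t[0]); RP_T=_t[1].inv()*_Rp   # eye and paddle rot in tool
def tool_for(C,L,beta):
    L=np.radians(L);cb,sb=np.cos(beta),np.sin(beta)
    x=np.array([np.sin(L)*cb,np.sin(L)*sb,np.cos(L)]);z=-np.array([np.cos(L)*cb,np.cos(L)*sb,-np.sin(L)])
    Rt=Ro.from_matrix(np.c_[x,np.cross(z,x),z])*RP_T.inv()
    return np.array(C)-Rt.apply(EYE_T),Rt
def paddle_now():
    from rig import r
    s=r.sense();q=Ro.from_euler("xyz",s["tcp_rot"]);x=(q*RP_T).as_matrix()[:,0]
    print("eye",(s["eef_pos"]+q.apply(EYE_T)).round(1),"lean",np.degrees(np.arccos(x[2])).round(1),"q",s["qpos"].round(2),"F",s["contact_force"].round(1),"t",s["clock"])
E
python3 - <<'E'
from h import *
paddle_now();print(EYE_T)
p,R=tool_for([520,265,300],40,.1);print(p,R.apply([0,0,1]))
plan(p,R,15)
E
```

```text
eye [546.6 191.5  58.7] lean 89.8 q [ 0.35  0.5   1.89  0.17  0.9  -0.92] F [1.4 0.3 0.3] t 9.6333
[-79.52646168   0.81805682 -17.44943195]
[468.98845374 259.22626809 236.80113792] [ 0.62016106  0.06013566 -0.7821662 ]
1 [0.09, 0.05, -0.29] [-0.08, -0.54, -0.33]
2 [0.06, 0.06, -0.29] [-0.08, -0.54, -0.33]
3 [0.05, 0.06, -0.3] [-0.08, -0.54, -0.33]
4 [0.03, 0.06, -0.29] [-0.08, -0.54, -0.34]
5 [0.02, 0.07, -0.3] [-0.08, -0.54, -0.33]
6 [-0.01, 0.07, -0.3] [-0.08, -0.54, -0.33]
7 [-0.03, 0.07, -0.29] [-0.08, -0.54, -0.33]
8 [-0.05, 0.08, -0.29] [-0.08, -0.54, -0.33]
9 [-0.06, 0.07, -0.29] [-0.08, -0.54, -0.33]
10 [-0.09, 0.08, -0.29] [-0.08, -0.54, -0.33]
11 [-0.1, 0.07, -0.28] [-0.08, -0.54, -0.33]
12 [-0.12, 0.07, -0.27] [-0.08, -0.54, -0.34]
13 [-0.14, 0.07, -0.26] [-0.08, -0.54, -0.33]
14 [-0.15, 0.07, -0.25] [-0.08, -0.54, -0.33]
15 [-0.17, 0.06, -0.25] [-0.08, -0.54, -0.33]
```

Emit:
play_rows:
  rows:
    - {"dp":[0.09,0.05,-0.29],"turn":[-0.08,-0.54,-0.33],"fingers":1}
    - {"dp":[0.06,0.06,-0.29],"turn":[-0.08,-0.54,-0.33],"fingers":1}
    - {"dp":[0.05,0.06,-0.3],"turn":[-0.08,-0.54,-0.33],"fingers":1}
    - {"dp":[0.03,0.06,-0.29],"turn":[-0.08,-0.54,-0.34],"fingers":1}
    - {"dp":[0.02,0.07,-0.3],"turn":[-0.08,-0.54,-0.33],"fingers":1}

```text
clock: 10.05
eef_pos: [468.0, 235.4, 113.8]
tcp_rot: [3.093, 0.09, 2.887]
contact_force: [-0.2, -1.4, -1.5]
opening: 0.355
grasp_force: 49.7
```

Emit:
play_rows:
  rows:
    - {"dp":[-0.01,0.07,-0.3],"turn":[-0.08,-0.54,-0.33],"fingers":1}
    - {"dp":[-0.03,0.07,-0.29],"turn":[-0.08,-0.54,-0.33],"fingers":1}
    - {"dp":[-0.05,0.08,-0.29],"turn":[-0.08,-0.54,-0.33],"fingers":1}
    - {"dp":[-0.06,0.07,-0.29],"turn":[-0.08,-0.54,-0.33],"fingers":1}
    - {"dp":[-0.09,0.08,-0.29],"turn":[-0.08,-0.54,-0.33],"fingers":1}

```text
clock: 10.47
eef_pos: [467.3, 247.4, 173.9]
tcp_rot: [3.089, 0.381, 3.05]
contact_force: [-0.4, -0.1, -1.0]
opening: 0.363
grasp_force: 49.7
```

Emit:
play_rows:
  rows:
    - {"dp":[-0.1,0.07,-0.28],"turn":[-0.08,-0.54,-0.33],"fingers":1}
    - {"dp":[-0.12,0.07,-0.27],"turn":[-0.08,-0.54,-0.34],"fingers":1}
    - {"dp":[-0.14,0.07,-0.26],"turn":[-0.08,-0.54,-0.33],"fingers":1}
    - {"dp":[-0.15,0.07,-0.25],"turn":[-0.08,-0.54,-0.33],"fingers":1}
    - {"dp":[-0.17,0.06,-0.25],"turn":[-0.08,-0.54,-0.33],"fingers":1}

```text
clock: 10.88
eef_pos: [466.4, 259.1, 233.5]
tcp_rot: [-3.139, 0.669, -3.041]
contact_force: [1.1, -0.5, -1.6]
opening: 0.361
grasp_force: 49.7
```

```bash
python3 - <<'E'
from h import *
paddle_now()
p,R=tool_for([560,280,300],40,.1);a=plan(p,R,3)
p,R=tool_for([585.5,283,283],40,.1);plan(p,R,3,a)
E
```

```text
eye [517.6 265.2 296.5] lean 40.2 q [ 0.75  0.01  2.25 -0.91  0.5  -0.18] F [ 1.1 -0.5 -1.6] t 10.8833
1 [-0.3, 0.09, 0.21] [0.0, -0.01, 0.01]
2 [-0.31, 0.09, 0.2] [0.0, -0.01, 0.01]
3 [-0.3, 0.09, 0.21] [0.0, -0.01, 0.01]
1 [-0.08, 0.0, 0.24] [0.0, 0.0, 0.0]
2 [-0.08, 0.01, 0.25] [0.0, 0.0, 0.0]
3 [-0.08, 0.0, 0.24] [0.0, 0.0, 0.0]
```

Emit:
play_rows:
  rows:
    - {"dp":[-0.3,0.09,0.21],"turn":[0,0,0],"fingers":1}
    - {"dp":[-0.31,0.09,0.2],"turn":[0,-0.01,0],"fingers":1}
    - {"dp":[-0.3,0.09,0.21],"turn":[0,-0.01,0.02],"fingers":1}
    - {"dp":[0,0,0],"turn":[0,0,0],"fingers":1}
    - {"dp":[0,0,0],"turn":[0,0,0],"fingers":1}

```text
clock: 11.3
eef_pos: [509.4, 273.6, 235.6]
tcp_rot: [-3.141, 0.668, -3.047]
contact_force: [0.1, -0.2, -1.5]
opening: 0.354
grasp_force: 49.7
```

```bash
python3 - <<'E'
from h import *
paddle_now()
s=snap("scene","scene6");d=snap("side","side6")
for f in(s,d): print(proj(f,[[560,280,300]]).round(1))
a=tile(d,205,165,130,195,3)[:585,:390];b=tile(s,360,80,130,195,3)[:585,:390]
cv2.imwrite("pics/c6.png",np.hstack([a,b]))
E
```

```text
eye [560.7 279.3 298.6] lean 40.3 q [ 0.7   0.08  2.17 -0.88  0.48 -0.25] F [ 0.1 -0.2 -1.5] t 11.3
[[422.  129.8]]
[[269.7 206.2]]
```

View pics/c6.png

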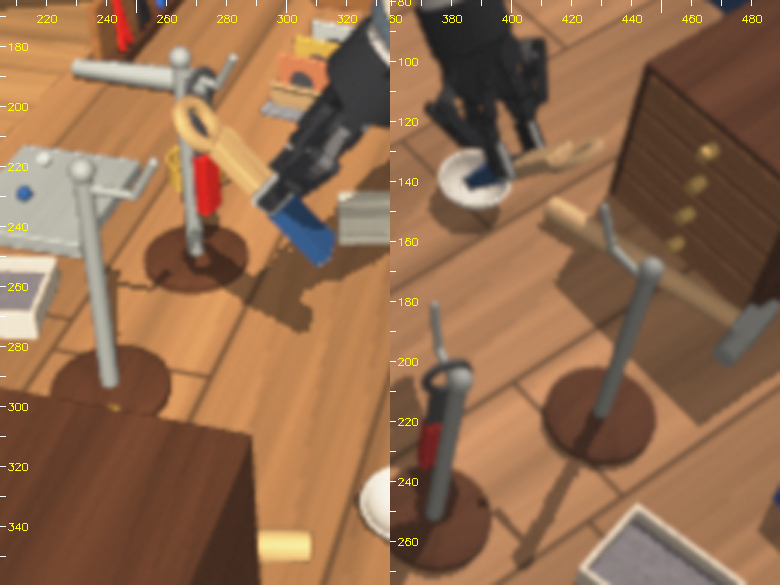

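```bash
python3 - <<'E'
from h import *
np.set_printoptions(precision=1,suppress=True)
s=load("scene6");d=load("side6")
for n,a,b in(("eye",(271,205.7),(422.3,130.7)),("tip",(256,218.3),(431,148.3)),("bend",(250,229.3),(432.9,161.8)),("ball",(232,221.5),(446.8,169))):
    P=tri((d,*a),(s,*b)); print(n,P,proj(d,P)-a,proj(s,P)-b)
# predicted model
for z,x in((225,-65+20),(260,-65),(242,0)):
    P=[664+x,282,z];print(P,proj(d,P),proj(s,P))
p,R=tool_for([585.5,283,283],40,.1);a=plan(p,R,4)
p,R=tool_for([599,283,258],40,.1);a=plan(p,R,3,a)
p,R=tool_for([620,283,224],40,.1);a=plan(p,R,4,a)
E
```

```text
eye [560.1 278.  299.5] [[-1.   0.3]] [[-0.9 -0.4]]
tip [598.2 283.2 262.5] [[-0.7  0.2]] [[-0.6 -0.3]]
bend [617.4 281.6 226.8] [[-0.5  0.1]] [[-0.5 -0.2]]
ball [663.  282.8 243.4] [[-0.6  0.1]] [[-0.6 -0.2]]
[619, 282, 225] [[248.9 230. ]] [[432.8 162.3]]
[599, 282, 260] [[255.3 219. ]] [[430.1 149.1]]
[664, 282, 242] [[231.2 221.9]] [[446.2 169.5]]
1 [-0.07, 0.01, 0.18] [0.0, -0.01, 0.0]
2 [-0.07, 0.01, 0.18] [-0.01, -0.01, 0.0]
3 [-0.06, 0.01, 0.17] [0.0, -0.02, -0.01]
4 [-0.07, 0.01, 0.18] [-0.01, -0.01, 0.0]
1 [0.04, -0.01, 0.23] [0.0, 0.0, 0.0]
2 [0.04, -0.01, 0.24] [0.0, 0.0, 0.0]
3 [0.05, -0.01, 0.23] [0.0, 0.0, 0.0]
1 [0.03, -0.01, 0.25] [0.0, 0.0, 0.0]
2 [0.03, -0.02, 0.24] [0.0, 0.0, 0.0]
3 [0.03, -0.01, 0.25] [0.0, 0.0, 0.0]
4 [0.03, -0.01, 0.25] [0.0, 0.0, 0.0]
```

Emit:
play_rows:
  rows:
    - {"dp":[-0.07,0.02,0.18],"turn":[0,0,0],"fingers":1}
    - {"dp":[-0.07,0.01,0.18],"turn":[0,0,0],"fingers":1}
    - {"dp":[-0.06,0.02,0.17],"turn":[0,0,0],"fingers":1}
    - {"dp":[-0.07,0.01,0.18],"turn":[0,0,0],"fingers":1}
    - {"dp":[0,0,0],"turn":[0,0,0],"fingers":1}

```text
clock: 11.82
eef_pos: [536.1, 278.8, 219.5]
tcp_rot: [-3.14, 0.668, -3.046]
contact_force: [0.6, -0.6, -0.0]
opening: 0.355
grasp_force: 49.7
```

Emit:
play_rows:
  rows:
    - {"dp":[0.04,-0.01,0.23],"turn":[0,0,0],"fingers":1}
    - {"dp":[0.04,0,0.24],"turn":[0,0,0],"fingers":1}
    - {"dp":[0.05,-0.01,0.23],"turn":[0,0,0],"fingers":1}
    - {"dp":[0,0,0],"turn":[0,0,0],"fingers":1}

```text
clock: 12.15
eef_pos: [548.4, 278.6, 193.6]
tcp_rot: [-3.14, 0.667, -3.045]
contact_force: [-0.7, 0.2, -1.2]
opening: 0.357
grasp_force: 49.7
```

```bash
python3 - <<'E'
from h import *
paddle_now()
p,R=tool_for([620,283,223],40,.1);a=plan(p,R,4)
p,R=tool_for([631,283,221],40,.1);a=plan(p,R,2,a)
E
```

```text
eye [599.8 284.4 256.5] lean 40.3 q [ 0.65  0.2   2.15 -1.04  0.39 -0.12] F [-0.7  0.2 -1.2] t 12.15
1 [0.03, -0.02, 0.24] [-0.01, -0.01, 0.0]
2 [0.03, -0.02, 0.25] [0.0, -0.02, 0.0]
3 [0.03, -0.02, 0.24] [-0.01, -0.01, 0.0]
4 [0.04, -0.02, 0.25] [0.0, -0.02, 0.0]
1 [-0.09, -0.01, 0.1] [0.0, 0.0, 0.0]
2 [-0.1, -0.02, 0.11] [0.0, 0.0, 0.0]
```

```bash
python3 - <<'E'
from h import *
p,R=tool_for([620,283,223],40,.35);a=plan(p,R,5)
p,R=tool_for([631,283,221],40,.35);a=plan(p,R,2,a)
E
```

```text
1 [0.02, -0.08, 0.2] [-0.3, -0.01, -0.38]
2 [0.02, -0.09, 0.2] [-0.3, -0.01, -0.37]
3 [0.02, -0.09, 0.2] [-0.3, -0.01, -0.38]
4 [0.03, -0.09, 0.19] [-0.3, -0.02, -0.37]
5 [0.03, -0.1, 0.19] [-0.3, -0.01, -0.38]
1 [-0.08, -0.05, 0.1] [0.0, 0.0, 0.0]
2 [-0.09, -0.05, 0.1] [0.0, 0.0, 0.0]
```

Emit:
play_rows:
  rows:
    - {"dp":[0.02,-0.08,0.2],"turn":[-0.3,-0.01,-0.38],"fingers":1}
    - {"dp":[0.02,-0.09,0.2],"turn":[-0.3,-0.01,-0.37],"fingers":1}
    - {"dp":[0.02,-0.09,0.2],"turn":[-0.3,-0.01,-0.38],"fingers":1}

```text
clock: 12.4
eef_pos: [562.9, 271.1, 175.2]
tcp_rot: [-3.141, 0.673, -2.892]
contact_force: [0.1, -0.3, -1.7]
opening: 0.359
grasp_force: 49.7
```

Emit:
play_rows:
  rows:
    - {"dp":[0.03,-0.09,0.19],"turn":[-0.3,-0.02,-0.37],"fingers":1}
    - {"dp":[0.03,-0.1,0.19],"turn":[-0.3,-0.01,-0.38],"fingers":1}
    - {"dp":[0,0,0],"turn":[0,0,0],"fingers":1}

```text
clock: 12.65
eef_pos: [572.5, 264.0, 160.7]
tcp_rot: [-3.14, 0.674, -2.793]
contact_force: [-0.1, -0.2, -1.5]
opening: 0.359
grasp_force: 49.8
```

```bash
python3 - <<'E'
from h import *
paddle_now()
p,R=tool_for([631,283,220],40,.35);a=plan(p,R,3)
E
```

```text
eye [620.4 282.3 224. ] lean 39.9 q [ 0.47  0.25  2.18 -1.19  0.08 -0.29] F [-0.1 -0.2 -1.5] t 12.65
1 [-0.05, -0.02, 0.08] [0.0, 0.0, 0.0]
2 [-0.04, -0.03, 0.08] [0.0, 0.01, 0.01]
3 [-0.05, -0.02, 0.07] [0.0, 0.0, 0.0]
```

Emit:
play_rows:
  rows:
    - {"dp":[-0.05,-0.02,0.08],"turn":[0,0,0],"fingers":1}
    - {"dp":[-0.04,-0.03,0.08],"turn":[0,0,0],"fingers":1}
    - {"dp":[-0.05,-0.02,0.07],"turn":[0,0,0],"fingers":1}
    - {"dp":[0,0,0],"turn":[0,0,0],"fingers":1}

```text
clock: 12.98
eef_pos: [583.5, 267.1, 158.5]
tcp_rot: [3.142, 0.676, -2.795]
contact_force: [0.1, -0.8, -0.9]
opening: 0.362
grasp_force: 49.8
```

```bash
python3 - <<'E'
from h import *
paddle_now()
p,R=tool_for([631,283,217],37,.35);a=plan(p,R,2)
E
```

```text
eye [631.3 285.2 221.9] lean 39.8 q [ 0.47  0.27  2.17 -1.19  0.08 -0.28] F [ 0.1 -0.8 -0.9] t 12.9833
1 [0.04, -0.02, 0.09] [0.0, -0.23, 0.0]
2 [0.04, -0.03, 0.08] [0.0, -0.24, 0.0]
```

Emit:
play_rows:
  rows:
    - {"dp":[0.06,-0.02,0.06],"turn":[0,-0.1,0],"fingers":1}
    - {"dp":[0.03,0,0.03],"turn":[0,0,0],"fingers":1}
    - {"dp":[0,0,0],"turn":[0,0,0],"fingers":1}

```text
clock: 13.23
eef_pos: [583.8, 265.8, 157.0]
tcp_rot: [-3.141, 0.679, -2.792]
contact_force: [-0.3, -0.8, 2.0]
opening: 0.356
grasp_force: 50.0
```

```bash
python3 - <<'E'
from h import *
paddle_now()
s=snap("scene","scene7");d=snap("side","side7")
a=tile(d,205,185,130,65,3)[:,:390];b=tile(s,370,120,130,65,3)[:,:390]
cv2.imwrite("pics/c7.png",np.hstack([tile(d,205,175,100,146,4)[:584,:399],tile(s,370,90,100,146,4)[:584,:399]]))
E
```

```text
eye [631.3 284.  220.6] lean 39.6 q [ 0.46  0.28  2.17 -1.29  0.07 -0.19] F [-0.3 -0.8  2. ] t 13.2333
```

View pics/c7.png

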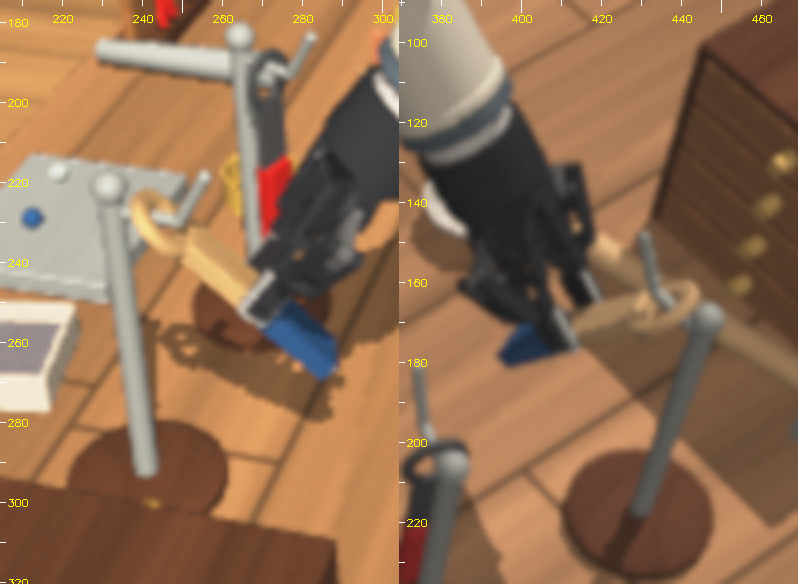

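The ring encircles the level part of the hook, between the bend and the post, in both views (side about column 245, row 228; scene about column 436, row 166). It rests on the bar, so I release.

Emit:
play_rows:
  rows:
    - {"dp":[0,0,0],"turn":[0,0,0],"fingers":0.62}
    - {"dp":[0,0,0],"turn":[0,0,0],"fingers":0.5}
    - {"dp":[0,0,0],"turn":[0,0,0],"fingers":0.4}
    - {"dp":[0,0,0],"turn":[0,0,0],"fingers":0.3}
    - {"dp":[0,0,0],"turn":[0,0,0],"fingers":0.3}
  force: 20

```text
clock: 13.75
eef_pos: [583.5, 265.5, 156.6]
tcp_rot: [3.141, 0.678, -2.794]
contact_force: [0.3, 0.4, -0.0]
opening: 0.695
grasp_force: 0.0
```

Emit:
play_rows:
  rows:
    - {"dp":[0,0,-0.3],"turn":[0,0,0],"fingers":0.3}
    - {"dp":[0,0,-0.5],"turn":[0,0,0],"fingers":0.3}
    - {"dp":[0,0,-0.6],"turn":[0,0,0],"fingers":0.3}
    - {"dp":[0,0,-0.6],"turn":[0,0,0],"fingers":0.3}
    - {"dp":[0,0,-0.6],"turn":[0,0,0],"fingers":0.3}

```text
clock: 14.17
eef_pos: [531.5, 245.9, 225.6]
tcp_rot: [-3.14, 0.678, -2.794]
contact_force: [0.0, 0.5, -0.5]
opening: 0.698
grasp_force: 0.0
```

Emit:
play_rows:
  rows:
    - {"dp":[0,0,-0.6],"turn":[0,0,0],"fingers":0.3}
    - {"dp":[0,0,-0.6],"turn":[0,0,0],"fingers":0.3}
    - {"dp":[0,0,0],"turn":[0,0,0],"fingers":0.3}
    - {"dp":[0,0,0],"turn":[0,0,0],"fingers":0.3}
    - {"dp":[0,0,0],"turn":[0,0,0],"fingers":0.3}

```text
clock: 14.58
eef_pos: [504.3, 235.8, 262.7]
tcp_rot: [-3.139, 0.68, -2.794]
contact_force: [-0.9, -0.7, -0.5]
opening: 0.697
grasp_force: 0.0
```

Emit:
play_rows:
  rows:
    - {"dp":[0,0,0],"turn":[0,0,0],"fingers":0.3}
    - {"dp":[0,0,0],"turn":[0,0,0],"fingers":0.3}
    - {"dp":[0,0,0],"turn":[0,0,0],"fingers":0.3}
    - {"dp":[0,0,0],"turn":[0,0,0],"fingers":0.3}
    - {"dp":[0,0,0],"turn":[0,0,0],"fingers":0.3}

```text
clock: 15.0
eef_pos: [504.1, 235.7, 262.5]
tcp_rot: [-3.139, 0.679, -2.795]
contact_force: [-1.1, 0.2, 1.5]
opening: 0.7
grasp_force: 0.0
```

```bash
python3 - <<'E'
from h import *
paddle_now()
np.set_printoptions(precision=1,suppress=True)
s=snap("scene","scene8");d=snap("side","side8")
# blue handle expected hanging: eye (~635,283,215) -> tail at z 63..123; search blue near there
for n,f in(("scene",s),("side",d)):
    im=f["pixels"].astype(int);m=((im[...,2]>im[...,0]+25)&(im[...,2]>im[...,1]+12)).astype(np.uint8)
    k,_,st,c=cv2.connectedComponentsWithStats(m)
    print(n,[(st[i].tolist(),c[i].round(1).tolist()) for i in range(1,k) if st[i,4]>25])
    print(" expect blue centre",proj(f,[632,283,93]),"ends",proj(f,[[632,283,123],[632,283,63]]).tolist())
E
```

```text
eye [551.7 253.9 326. ] lean 39.6 q [ 0.49 -0.05  2.23 -0.32  0.3  -1.15] F [-1.1  0.2  1.5] t 15.0
scene [([412, 0, 168, 83, 8502], [483.1, 31.7]), ([540, 188, 50, 47, 442], [563.2, 212.4]), ([489, 222, 56, 52, 840], [513.1, 250.2]), ([414, 314, 5, 6, 26], [416.0, 316.5])]
 expect blue centre [[427.4 193.7]] ends [[429.31795421000913, 187.6868425493093], [425.48885879856493, 199.56405726416804]]
side [([630, 99, 10, 26, 147], [635.9, 115.0]), ([255, 141, 7, 27, 87], [257.3, 155.7]), ([572, 220, 37, 45, 1000], [590.6, 245.2]), ([615, 258, 22, 11, 175], [625.5, 263.1]), ([238, 260, 14, 22, 208], [244.5, 271.0]), ([114, 282, 60, 46, 876], [149.8, 306.1]), ([51, 340, 76, 58, 1737], [92.0, 373.8])]
 expect blue centre [[248.8 271.4]] ends [[247.69600109354965, 262.3655074924697], [249.82144763590307, 280.24328208533694]]
```

Emit:
play_rows:
  rows:
    - {"dp":[0,0,0],"turn":[0,0,0],"fingers":0.3}
    - {"dp":[0,0,0],"turn":[0,0,0],"fingers":0.3}
    - {"dp":[0,0,0],"turn":[0,0,0],"fingers":0.3}
    - {"dp":[0,0,0],"turn":[0,0,0],"fingers":0.3}
    - {"dp":[0,0,0],"turn":[0,0,0],"fingers":0.3}

```text
clock: 15.52
eef_pos: [504.1, 235.8, 263.1]
tcp_rot: [-3.139, 0.68, -2.795]
contact_force: [0.6, -0.1, 0.6]
opening: 0.699
grasp_force: 0.0
```

Emit:
play_rows:
  rows:
    - {"dp":[0,0,0],"turn":[0,0,0],"fingers":0.3}
    - {"dp":[0,0,0],"turn":[0,0,0],"fingers":0.3}
    - {"dp":[0,0,0],"turn":[0,0,0],"fingers":0.3}
    - {"dp":[0,0,0],"turn":[0,0,0],"fingers":0.3}
    - {"dp":[0,0,0],"turn":[0,0,0],"fingers":0.3}

```text
clock: 15.93
eef_pos: [504.1, 235.8, 263.0]
tcp_rot: [-3.139, 0.68, -2.795]
contact_force: [-0.7, 0.2, -0.3]
opening: 0.702
grasp_force: 0.0
```

```bash
python3 - <<'E'
from h import *
np.set_printoptions(precision=1,suppress=True)
d0=load("side8")["pixels"].astype(int)
for k in range(3):
    d=snap("side","side9");im=d["pixels"].astype(int)
    m=(im[...,2]>im[...,0]+25)&(im[...,2]>im[...,1]+12);m[:, :230]=0;m[:,262:]=0;m[:255]=0;m[295:]=0
    v,u=np.nonzero(m);print(m.sum(),u.mean(),v.mean(),u.min(),u.max(),v.min(),v.max())
# change vs empty-stand picture: silhouette of paddle in the side view
e=load("side4")["pixels"].astype(int);df=np.abs(im-e).sum(2)>60
sub=df[215:290,225:270]
for v in range(215,290,4): 
    c=np.nonzero(df[v,225:270])[0]; print(v,(c.min()+225,c.max()+225,len(c)) if len(c) else None)
for P in([632,283,240],[632,283,215],[632,283,190],[632,283,123],[632,283,63]): print(P,proj(d,P))
E
```

```text
210 244.52857142857144 271.06190476190477 238 251 260 281
209 244.55023923444975 271.01913875598086 238 251 260 281
210 244.52857142857144 271.06190476190477 238 251 260 281
215 None
219 None
223 (np.int64(237), np.int64(243), 7)
227 (np.int64(233), np.int64(244), 8)
231 (np.int64(231), np.int64(235), 5)
235 (np.int64(230), np.int64(245), 13)
239 (np.int64(232), np.int64(244), 13)
243 (np.int64(234), np.int64(246), 11)
247 (np.int64(235), np.int64(246), 11)
251 (np.int64(236), np.int64(243), 8)
255 (np.int64(237), np.int64(245), 9)
259 (np.int64(237), np.int64(250), 14)
263 (np.int64(237), np.int64(250), 14)
267 (np.int64(237), np.int64(251), 15)
271 (np.int64(238), np.int64(251), 14)
275 (np.int64(238), np.int64(252), 15)
279 (np.int64(239), np.int64(252), 14)
283 (np.int64(245), np.int64(249), 5)
287 None
[632, 283, 240] [[243.2 224.4]]
[632, 283, 215] [[244.2 232.9]]
[632, 283, 190] [[245.2 241.2]]
[632, 283, 123] [[247.7 262.4]]
[632, 283, 63] [[249.8 280.2]]
```

```bash
python3 -c "
from rig import r
print(r.sign_off())"
```

```text
the job is handed in; nothing more can be done
None
```

The paddle hangs still and vertical by its eye on the empty stand's hook, the brass plate stands home in the green-marked slot, and I handed the job in at about 16 s; the sign-off gave no verdict.

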